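# Feed the vial rack past the sprung drop gate

## Task

With one fingertip press the gate's rail down and hold the drop gate open, and meanwhile push the vial rack with the other finger along the chute, under the raised gate, until it is fully home against the end stop. Keep the gate up until the vials are right past it, then let it close behind them and withdraw. Nothing is to be gripped or lifted: the rack slides on the chute floor, and the things lying around the chute stay where they are.

Things in the scene. Friction and masses are not known exactly. Their poses are not given: they have to be found in the camera images.
- chute: Aluminium feed chute, fixed. Origin on the worktop, on the centre line, in the gate's plane; x along the travel, y towards the gate's shaft, z up. 400 mm long (x -300, open, to +100). Floor 5 mm thick; side walls' inner faces at y = +-30 mm, 5 mm thick, tops at z = 22. Gate rest 44 mm high at x 0, y -37. Two bearing blocks 14x14 mm, 56 high, at x -283 and +14, y 42.
- stop_face (a point): Foot of the end stop's face on the chute floor, at chute x = +92 mm, z = 5 mm; the stop is 36 mm high. The front of the rack's block touches it when home.
- gate (a joint): Gate angle about its shaft, which is parallel to the chute's x at y 42, z 48 mm. 0 = shut; grows as the rail is pressed down and the blade swings up, to a stop at 1.05 rad. The rack passes freely above 0.65; 0.8 to 0.95 is good to hold. A spring shuts it when let go: some 1 to 3 N on the rail move it.
- blade (a point): Lower edge of the gate's grey blade (34 mm wide, 5 mm thick), which hangs across the chute 17 mm above the worktop when shut. Raised, the gate's 10 mm thick arm stands up to 115 mm above the worktop at chute x = 0.
- rail_mid (a point): Middle of the gate's press rail, on its centre line: round steel bar 16 mm thick, parallel to the chute, from chute x -280 to -60 mm (this point: -170), 32 mm from the shaft. Shut, it is at chute y 71, z 61 mm; at gate angle 0.85 at y 71, z 35 mm (top at 43). Pressing it down anywhere along its length opens the gate.
- rack: Pale wooden vial rack, about 0.3 kg, loose on the chute floor before the gate, its x along the chute's. Origin: centre of the underside of its block, 78x54x24 mm, with six capped vials (tops 34 mm up). Behind the block a tongue 30 mm wide, 8 mm thick, to an upright push plate. Home: origin at chute x = +53 mm; the shut gate then hangs over the tongue, behind the block.
- push_plate (a point): Middle of the top edge of the rear face (the face to push, facing the rack's -x) of the upright push plate: 50 mm wide, 8 mm thick, 60 mm high above the rack's underside; this point is at rack x = -145 mm.
- jasper: Bystander, loose: red-brown stone, 82x98x65 mm; origin at the centre of its underside. To be left alone.
- streak_plate: Bystander, loose: cream flat tile, 48x64x8 mm; origin at the centre of its underside. To be left alone.
- horn: Bystander, loose: horn-shaped pale fossil, 42x42x66 mm; origin at the centre of its underside. To be left alone.
- magnet: Bystander, loose: bar magnet, 15x66x27 mm; origin at the centre of its underside. To be left alone.
- lens: Bystander, loose: small brass-coloured folding hand lens, 27x70x10 mm; origin at the centre of its underside. To be left alone.
- strata: Bystander, loose: layered wooden block, 95x55x45 mm; origin at the centre of its underside. To be left alone.
- hematite: Bystander, loose: dark lump of ore, 59x75x48 mm; origin at the centre of its underside. To be left alone.
Mind the look-alikes: they are no part of the job. What is meant by the rack is not purple, and is the larger of those in its own colour.

How it is judged:
By the outcome, as a careful person would: the job done as asked, in the order asked, and still so for the second after the job is handed in, with the robot touching nothing.
It also fails if it takes over 40 s, if anything falls off the work surface, if the arm or the gripper's body presses on something with over 40 N, if the wrist force passes 120 N, or if a joint passes its speed limit or range.

## Robot

A 6-joint arm with a two-finger parallel gripper is mounted at the origin on a cart in front of the work surface, level with it; the furniture and walls round the work are solid. World frame = base frame: x ahead of the robot, y to its left, z up, the work surface at z = 0. Lengths are in m, angles in rad, forces in N, time in s.
With the tool pointing down it reaches from about 0.325 to 0.9 m from the base axis. Payload 3.5 kg.
Tool frame: the origin (TCP) lies at the very end of the fingers, on their centre line; the grasp point (between the pads) lies 19 mm behind it; z points along the fingers, y is the line along which they close (so a half turn about z gives the same grasp; the last joint's range is limited). The gripper opens to 85 mm and grips with 20 to 120 N. Pads are 22 mm wide; open, the fingers measure 114 mm over their backs; the gripper's body (76 mm by 85 mm) begins 54 mm behind the grasp point. The pads swing forward as they close: fully open they stand 13 mm farther back than shut.
Start: joints at [1.036, 0.276, -0.026, 1.268, 0, 1.467], TCP at [0.262, 0.568, 0.231] pointing down, gripper open.
Joint ranges: [-3.12, 3.12], [-0.85, 1.88], [-1.08, 1.24], [-1.95, 2.15], [-1.57, 1.53], [-3.14, 3.14]. Speed limits (rad/s): [2.57, 2.57, 3.14, 3.14, 3.14, 3.14].

## Interface

Orientations are given as a unit quaternion [x, y, z, w].
In Python, from cell import sensors, vision, ticket, models gives the robot as it stands. The module is installed in compiled form; this text tells all that it offers.
- The arm moves only by the tool arm_command, never from a script. Its argument "deltas" is a list of rows, each a list of 6 numbers: the shift along the tool's x, y, z in cm, then the turn, a rotation vector about the tool's x, y, z in degrees. In form: [[x, y, z, ax, ay, az], ...]. A call has 1 to 8 rows; each row is the pose to reach, as a shift and turn from the pose commanded when the call began, along the tool's axes at that moment; what a row does not reach only later rows make up. A row lasts 1/12 s, in which the tool goes at most 41.7 mm and 7.16 degrees, less where a joint would pass 70% of its speed; a pose out of reach is approached as far as the arm can. A call with a gripper value outside its range is refused whole. "claw" is the closure, from -1 (fully open) to 1 (shut), set as the call begins (left out, the last holds). The fingers move at their own pace and stop on an object; "grip_force" is the grip in N (left out, the last holds). Time passes only in rows, so rows that repeat a pose let the fingers close. It gives the time, the measured TCP pose, the force, the opening and the grip force at its end, in the units of the state.
- sensors.get_obs(): the state, without advancing time (a new reading comes with each control period).
- vision.capture(name): name is "scene" or "top" or "wrist"; returns a dict with "image" (384x512x3 uint8, red, green, blue), "range_z" (384x512 float32, m along the optical axis (not along the pixel's ray), 0 where there is no reading), "mtx" (3x3 intrinsics, pixels), "R" (3x3) and "t" (3): a world point X has camera coordinates R X + t. Camera axes: x right, y down, z forward; pixel columns grow to the right and rows downward; lengths in m; the calibration is good to about 2 mm. A picture is of the moment at which its call begins.
- ticket.hand_in(): hands the job in; it is judged then, once.
Trained networks look in a picture, given as the dict that the camera call returned (one of the last four; its "shot" number tells which), for a name from the list of things; names that differ only in an ending like _2 or _b are one class to them, and where a whole thing is asked for, a point or a joint stands for the part that bears it (a point fixed in the world has none). Each returns a list of dicts, best first, with "p" (0 to 1); they miss things now and then, are a little off and sometimes report something else, mostly with a low value. They report only what shows in the picture. A call takes as long as a camera call. They do not tell look-alikes from the thing itself.
- models.spot_in(picture, label): "position" ([column, row] as shares, 0 to 1, of the picture: columns of its width, rows of its height, amid what is visible of it).
- models.tip_of(picture, label): "position" ([column, row] as shares, 0 to 1, of the picture: columns of its width, rows of its height: a listed point, or the origin of a listed thing).
The state is a dict: "time": time; "joint_positions": joint angles; "dq": joint speeds; "joint_efforts": joint torques, N m; "ee_pos": TCP position; "orientation": TCP orientation; "force": force on the tool from outside, world axes, zero at the start; "torque": the same for the moment, N m; "finger_gap": finger opening in m; "grasp_force": force on a finger pad.
Only numpy, scipy, OpenCV 4.12 (cv2) and the standard library are available. Lean on these libraries where they do the work, as an engineer would, in place of code of your own. Each camera call takes 0.05 s, during which the arm holds its last target. There are 200 camera calls.

## Working session

There is one attempt and no reset: what is moved stays moved. The work goes in short steps, Python scripts to look and compute and a tool call to move; the robot and the scene stay as the last step left them, time stands still between calls to the robot, and variables do not carry over. Pictures are saved under pics/ and viewed, at most 10 in all, crops included, and the job is handed in when it is done.

Besides the shell and the picture viewer there is one more tool, called after "Call:" as name([rows], argument=value, ...), one row to a line, values as JSON. arm_command: Moves the arm, as the interface text tells. Its arguments: {"type":"object","properties":{"deltas":{"type":"array","items":{"type":"array","items":{"type":"number"}}},"claw":{"type":"number"},"grip_force":{"type":"number"}},"required":["deltas"]}

```bash
mkdir -p pics
cat > h.py <<'E'
import numpy as np, cv2
from cell import sensors, vision, ticket, models
def world(c,u,v,z=None):
    K=c["mtx"];R=np.array(c["R"]);t=np.array(c["t"])
    d=np.linalg.inv(K)@[u,v,1]
    if z is None:
        r=c["range_z"][int(v),int(u)]; return R.T@(d*r-t)
    o=-R.T@t; w=R.T@d; return o+w*(z-o[2])/w[2]
def px(c,X):
    p=c["mtx"]@(np.array(c["R"])@X+c["t"]); return p[:2]/p[2]
E
python3 - <<'E'
from h import *
cs=[vision.capture(n) for n in("top","scene")]
im=[c["image"][:,:,::-1] for c in cs]
for n,c in zip(("top","scene"),cs):
    cv2.imwrite(f"pics/{n}0.png",cv2.resize(c["image"][:,:,::-1],(800,600)))
    for l in("chute","stop_face","blade","rail_mid","rack","push_plate"):
        for r in models.tip_of(c,l)[:4]:
            u,v=np.array(r["position"])*[512,384]
            try: w=world(c,u,v).round(3)
            except Exception: w=None
            print(n,l,round(r["p"],2),int(u),int(v),w)
print(sensors.get_obs())
E
```

```text
top chute 0.65 230 203 [0.565 0.247 0.001]
top chute 0.63 218 228 [0.465 0.283 0.052]
top stop_face 0.79 211 206 [0.552 0.318 0.007]
top stop_face 0.48 215 229 [0.464 0.295 0.041]
top blade 0.82 234 202 [0.564 0.227 0.052]
top rail_mid 0.74 278 227 [0.472 0.067 0.063]
top rack 0.77 254 206 [0.554 0.152 0.028]
top rack 0.62 165 235 [0.441 0.482 0.019]
top rack 0.57 132 205 [0.553 0.61  0.028]
top rack 0.56 234 204 [0.561 0.231 0.003]
top push_plate 0.94 144 169 [ 0.695  0.582 -0.005]
top push_plate 0.81 293 209 [0.54  0.007 0.037]
top push_plate 0.68 182 253 [0.376 0.42  0.   ]
scene chute 0.92 221 204 [0.549 0.232 0.022]
scene stop_face 0.74 210 191 [0.569 0.329 0.004]
scene blade 0.74 222 202 [0.553 0.229 0.029]
scene blade 0.57 211 250 [0.401 0.067 0.025]
scene rail_mid 0.74 259 231 [0.579 0.056 0.016]
scene rail_mid 0.62 230 232 [0.47  0.063 0.063]
scene rack 0.82 160 181 [0.445 0.462 0.023]
scene rack 0.75 162 155 [0.532 0.61  0.016]
scene rack 0.67 236 221 [0.531 0.117 0.036]
scene push_plate 0.93 259 232 [0.579 0.058 0.008]
scene push_plate 0.92 205 142 [-0.14  -0.819  1.07 ]
scene push_plate 0.71 146 192 [0.366 0.411 0.041]
{'time': 0.7, 'joint_positions': array([ 1.03559268e+00,  2.76382350e-01, -2.63765530e-02,  1.26798938e+00,
       -1.60011936e-05,  1.46743720e+00]), 'dq': array([-0.00023341,  0.00026884, -0.00016302,  0.00109948,  0.0015214 ,
        0.00074832]), 'joint_efforts': array([-8.97277209e-05, -4.45324159e+01,  2.95481658e+01,  7.18189294e-04,
       -5.51473977e-05,  9.74610792e-07]), 'ee_pos': array([0.26158862, 0.56763814, 0.23133533]), 'orientation': array([2.14248364e-01, 9.76779217e-01, 2.02990209e-05, 1.51371551e-05]), 'force': array([ 0.29902262, -0.3953657 , -0.05778479]), 'torque': array([0.01882104, 0.03633289, 0.0070621 ]), 'grasp_force': 0.0, 'finger_gap': 0.08550012001335432}
```

View pics/top0.png

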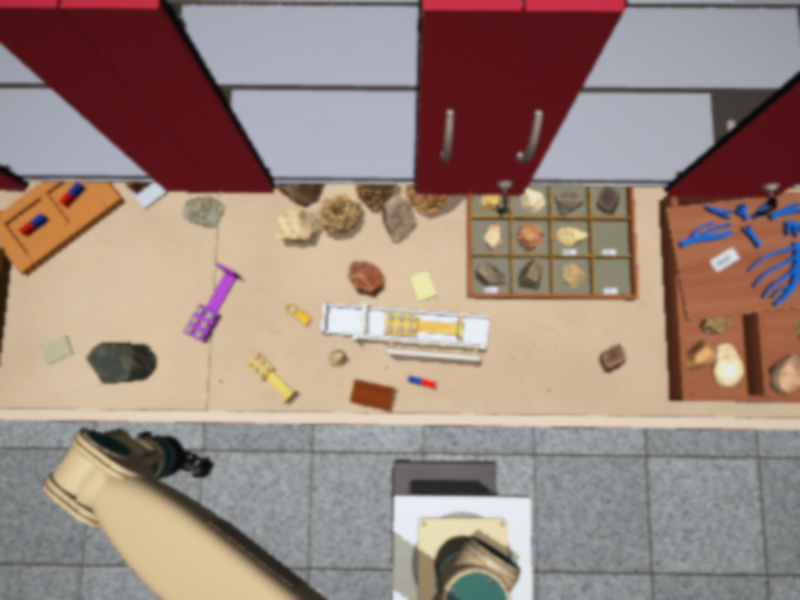

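View pics/scene0.png

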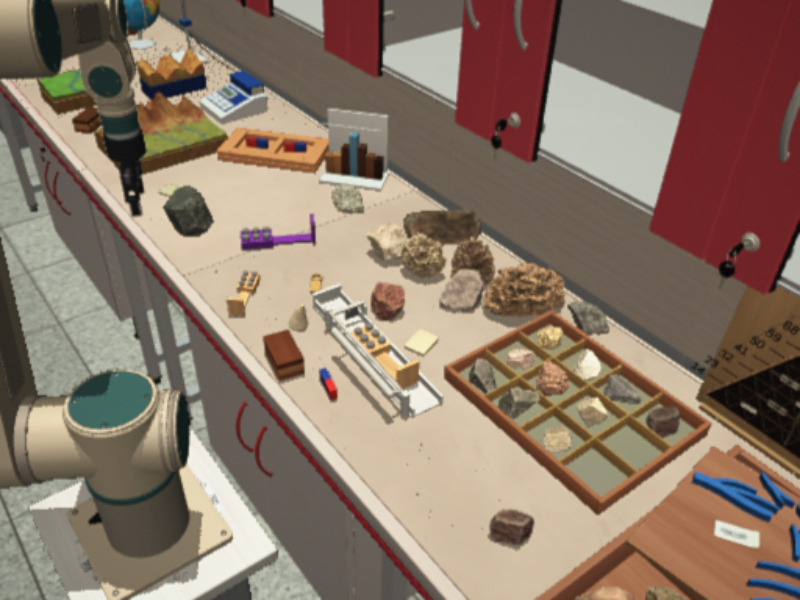

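The top view shows the white chute from (322,320) to (488,333). The gate is near (362,322), the yellow rack at (385–465,325) with its push plate on the right, and the rail runs along the robot side from (390,352) to (480,360). Travel is towards world +y. The small yellow rack at (272,378) and the purple one are look-alikes. Next I'll fit the rail and the plate from the depth data.

```bash
cat >> h.py <<'E'
def cloud(c):
    v,u=np.mgrid[0:384,0:512]; z=c["range_z"]; m=z>0
    d=np.stack([u[m],v[m],np.ones(m.sum())])
    X=(np.linalg.inv(c["mtx"])@d)*z[m]
    return (np.array(c["R"]).T@(X-np.array(c["t"])[:,None])).T, c["image"][m]
E
python3 - <<'E'
from h import *
c=vision.capture("top"); P,C=cloud(c)
def box(x0,x1,y0,y1,z0,z1):
    m=((P>[x0,y0,z0])&(P<[x1,y1,z1])).all(1); return P[m],C[m]
r,_=box(.44,.51,-.05,.21,.045,.08)
print(len(r)); 
m=np.median(r[:,0]); A=np.polyfit(r[:,1],r[:,0],1)
for k in range(3):
    res=r[:,0]-np.polyval(A,r[:,1]); q=r[abs(res)<.012]; A=np.polyfit(q[:,1],q[:,0],1)
print("rail x=a*y+b",A,len(q),q.min(0),q.max(0),np.percentile(q[:,2],[10,50,90]))
q,_=box(.44,.66,-.05,.36,.045,.09)
print("high pts"); 
for p in q[(q[:,0]>.505)][::2].round(3): print(p,end=' ')
q,_=box(.44,.66,-.10,.40,.012,.03)
print("\nwall", q.min(0),q.max(0))
E
```

```text
401
rail x=a*y+b [0.06596996 0.47051612] 271 [ 0.46064459 -0.04119593  0.05445683] [0.49120063 0.17900367 0.07649589] [0.06170026 0.06659663 0.07030359]
high pts
[0.66  0.241 0.066] [0.66  0.268 0.046] [0.658 0.26  0.054] [0.656 0.252 0.063] [0.658 0.245 0.056] [0.658 0.238 0.058] [0.658 0.23  0.058] [0.658 0.223 0.056] [0.655 0.268 0.048] [0.654 0.26  0.054] [0.654 0.253 0.054] [0.653 0.245 0.06 ] [0.653 0.237 0.059] [0.654 0.23  0.059] [0.653 0.222 0.06 ] [0.656 0.216 0.047] [0.656 0.208 0.047] [0.651 0.26  0.053] [0.65  0.252 0.057] [0.65  0.245 0.058] [0.649 0.237 0.061] [0.65  0.23  0.058] [0.649 0.222 0.064] [0.652 0.216 0.05 ] [0.648 0.26  0.049] [0.649 0.253 0.045] [0.647 0.245 0.052] [0.647 0.238 0.054] [0.646 0.23  0.059] [0.647 0.223 0.056] [0.649 0.216 0.047] [0.649 0.208 0.045] [0.644 0.26  0.048] [0.643 0.245 0.053] [0.644 0.238 0.049] [0.643 0.23  0.053] [0.642 0.222 0.062] [0.644 0.216 0.049] [0.64  0.249 0.049] [0.64  0.237 0.053] [0.64  0.23  0.053] [0.639 0.223 0.055] [0.641 0.215 0.049] [0.641 0.208 0.05 ] [0.636 0.241 0.05 ] [0.636 0.234 0.051] [0.636 0.223 0.052
[... 1640 characters left out ...]
] [0.514 0.165 0.049] [0.514 0.158 0.048] [0.51  0.209 0.048] [0.51  0.202 0.047] [0.51  0.194 0.052] [0.51  0.187 0.051] [0.51  0.18  0.048] [0.51  0.172 0.052] [0.51  0.161 0.05 ] [0.51  0.154 0.055] [0.51  0.147 0.051] [0.511 0.14  0.048] [0.511 0.132 0.051] [0.511 0.121 0.053] [0.511 0.114 0.049] [0.506 0.169 0.057] [0.507 0.162 0.046] [0.506 0.154 0.055] [0.507 0.147 0.053] [0.507 0.139 0.049] [0.507 0.132 0.05 ] [0.507 0.125 0.053] [0.507 0.117 0.05 ] [0.507 0.11  0.054] [0.508 0.103 0.048] [0.507 0.096 0.055] [0.507 0.088 0.056] [0.508 0.081 0.05 ] [0.508 0.074 0.052] [0.508 0.066 0.05 ] [0.505 0.018 0.046] 
wall [ 0.44904746 -0.09965985  0.01204671] [0.65934425 0.39774693 0.02996928]
```

Call:
arm_command([
  [-2.9, -2.7, 0, 0, 0, 4.3],
  [-5.8, -5.4, 0, 0, 0, 8.6],
  [-8.7, -8.1, 0, 0, 0, 12.9],
  [-11.7, -10.9, 0, 0, 0, 17.2],
  [-14.7, -13.6, 0, 0, 0, 21.5],
  [-17.6, -16.3, 0, 0, 0, 25.8],
  [-20.5, -19, 0, 0, 0, 30.2],
  [-23.5, -21.7, 0, 0, 0, 34.5],
], claw=-0.41)

```text
time: 1.42
ee_pos: [0.3844, 0.2705, 0.2316]
orientation: [0.496, 0.869, 0.0, 0.0]
force: [0.9, -0.1, 0.3]
finger_gap: 0.0602
grasp_force: 0.0
```

```bash
cat >> h.py <<'E'
from scipy.spatial.transform import Rotation as Ro
O=np.array([.557,.234,0]); u=np.array([.0658,.998,0]); v=np.array([-.998,.0658,0])
def W(cx,cy,cz): return O+u*cx+v*cy+[0,0,cz]
def ch(p): d=np.array(p)-O; return np.array([d@u,d@v,d[2]])
Rt=np.column_stack([u,-v,[0,0,-1]])
def go(cx,cy,cz):
    o=sensors.get_obs(); R=Ro.from_quat(o["orientation"])
    print("t",o["time"],"chute pos",ch(o["ee_pos"]).round(4),"F",o["force"].round(1),"gap",o["finger_gap"])
    print("shift cm",(R.inv().apply(W(cx,cy,cz)-o["ee_pos"])*100).round(2),"turn",np.degrees((R.inv()*Ro.from_matrix(Rt)).as_rotvec()).round(2))
E
python3 -c "
from h import *
go(-.260,.034,.15)"
```

```text
t 1.4167 chute pos [0.0251 0.1746 0.2316] F [ 0.9 -0.1  0.3] gap 0.060226678308232376
shift cm [-31.47  -4.49   8.16] turn [ 5.000e-02 -1.000e-02  3.435e+01]
```

Call:
arm_command([
  [-3.9, -0.6, 0.5, 0, 0, 4.3],
  [-7.9, -1.1, 1, 0, 0, 8.6],
  [-11.8, -1.7, 2, 0, 0, 12.9],
  [-15.7, -2.2, 3, 0, 0, 17.2],
  [-19.7, -2.8, 4, 0, 0, 21.5],
  [-23.6, -3.4, 5, 0, 0, 25.8],
  [-27.5, -3.9, 6, 0, 0, 30],
  [-31.4, -4.5, 7, 0, 0, 34.3],
])

```text
time: 2.08
ee_pos: [0.5067, -0.0227, 0.1612]
orientation: [0.73, 0.683, 0.0, 0.0]
force: [-0.0, 0.3, -0.0]
finger_gap: 0.0599
grasp_force: 0.0
```

Call:
arm_command([
  [0, 0, 0, 0, 0, 0],
  [0, 0, 0, 0, 0, 0],
])

```text
time: 2.25
ee_pos: [0.5063, -0.0224, 0.1608]
orientation: [0.73, 0.684, -0.0, -0.001]
force: [-0.5, 0.9, -0.3]
finger_gap: 0.0601
grasp_force: 0.0
```

Run:
```python
from h import *
go(-.260,.034,.09)
c=vision.capture("wrist")
im=c["image"][:,:,::-1].copy()
for X in (W(-.233,0,.065),W(-.233,.025,.065),W(-.233,-.025,.065),W(-.17,.071,.061),W(-.28,.071,.061),W(-.283,.042,.056)):
    p=px(c,X); print(p.round()); cv2.circle(im,tuple(int(a) for a in p),3,(255,0,255),1)
for l in("rail_mid","push_plate"):
  for r in models.tip_of(c,l)[:3]:
    a,b=np.array(r["position"])*[512,384]; print(l,round(r["p"],2),int(a),int(b),ch(world(c,a,b)).round(4), ch(world(c,a,b,.065 if l=="push_plate" else .061)).round(4))
cv2.imwrite("pics/w1.png",cv2.resize(im,(800,600)))
```

```text
t 2.25 chute pos [-0.2592  0.0337  0.1608] F [-0.5  0.9 -0.3] gap 0.06012754058474668
shift cm [-0.09 -0.02  7.08] turn [-0.06 -0.02  0.03]
[294. 162.]
[266. 162.]
[321. 162.]
[212.  88.]
[217. 209.]
[248. 210.]
rail_mid 0.79 214 84 [-0.1678  0.0677  0.0692] [-0.1672  0.0689  0.061 ]
push_plate 0.68 293 162 [-0.2464 -0.0088  0.0043] [-0.2336 -0.0003  0.065 ]
```

View pics/w1.png

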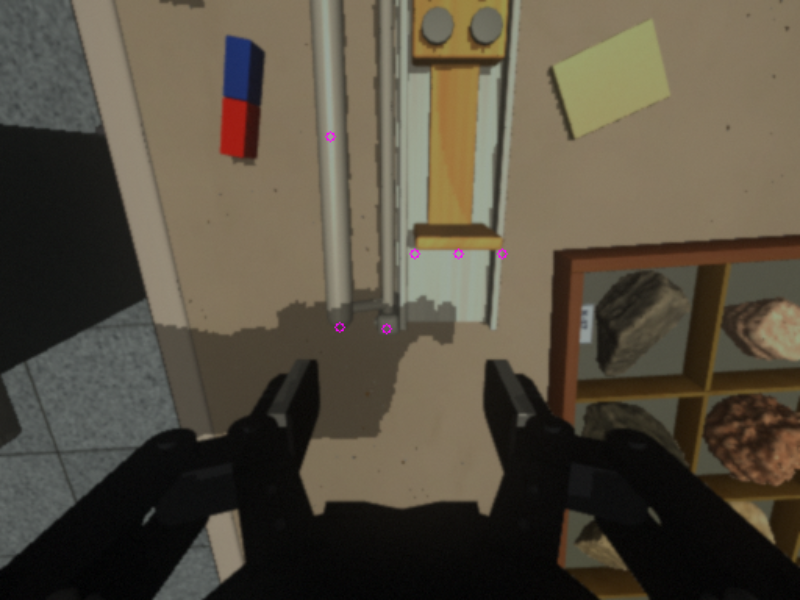

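The wrist view confirms the chute model. The plate's rear edge is at image row 248, about chute x -230, and the rail lies under the left finger at column 330. I'm descending onto the rail.

Call:
arm_command([
  [0.1, 0, 3, 0, 0, 0],
  [0.3, 0, 6, 0, 0, 0],
  [0.4, 0, 8.2, 0, 0, 0],
  [0.4, 0, 8.8, 0, 0, 0],
  [0.4, 0, 9.4, 0, 0, 0],
  [0.4, 0, 9.4, 0, 0, 0],
])

```text
time: 2.9
ee_pos: [0.5061, -0.0157, 0.0673]
orientation: [0.728, 0.686, -0.0, -0.0]
force: [-0.6, -0.4, -0.3]
finger_gap: 0.0603
grasp_force: 0.0
```

Run:
```python
from h import *
go(-.255,.034,.043)
```

```text
t 2.9 chute pos [-0.2526  0.0344  0.0673] F [-0.6 -0.4 -0.3] gap 0.060292461546185026
shift cm [-0.25  0.04  2.43] turn [-0.03 -0.    0.33]
```

Call:
arm_command([
  [-0.1, 0, 0.6, 0, 0, 0],
  [-0.1, 0, 1.2, 0, 0, 0],
  [-0.1, 0, 1.8, 0, 0, 0],
  [-0.1, 0, 2.4, 0, 0, 0],
  [-0.1, 0, 2.7, 0, 0, 0],
  [-0.1, 0, 2.7, 0, 0, 0],
])

```text
time: 3.4
ee_pos: [0.5073, -0.0179, 0.0402]
orientation: [0.729, 0.685, 0.001, 0.001]
force: [2.0, -0.3, 2.4]
finger_gap: 0.0607
grasp_force: 1.2
```

```bash
cat > look.py <<'E'
from h import *
import sys
go(-.115,.034,.040)
c=vision.capture("wrist"); P,C=cloud(c)
q=np.array([(P-O)@u,(P-O)@v,P[:,2]]).T
for x0 in(-.20,-.12,-.08):
    m=(abs(q[:,0]-x0)<.02)&(abs(q[:,1]-.071)<.006)&(q[:,2]>.02)&(q[:,2]<.09)
    if m.sum()>20: print("rail top z at",x0,np.percentile(q[m,2],[50,90]).round(4))
m=(abs(q[:,1])<.02)&(q[:,2]>.058)&(q[:,2]<.072)&(q[:,0]<-.05)
if m.any(): print("plate top x",np.percentile(q[m,0],[5,50,95]).round(4))
s=vision.capture("scene")
im=np.vstack([c["image"],s["image"]]) if 0 else np.hstack([c["image"],cv2.resize(s["image"][140:260,150:310],(512,384))])
cv2.imwrite(f"pics/{sys.argv[1]}.png",cv2.resize(im[:,:,::-1],(800,300)))
E
python3 look.py l1
```

```text
t 3.4 chute pos [-0.2546  0.0331  0.0402] F [ 2.  -0.3  2.4] gap 0.060715308418318126
shift cm [13.96 -0.04  0.02] turn [ 0.09 -0.    0.22]
rail top z at -0.2 [0.0455 0.0467]
rail top z at -0.12 [0.0454 0.0466]
plate top x [-0.2561 -0.2269 -0.2227]
```

View pics/l1.png

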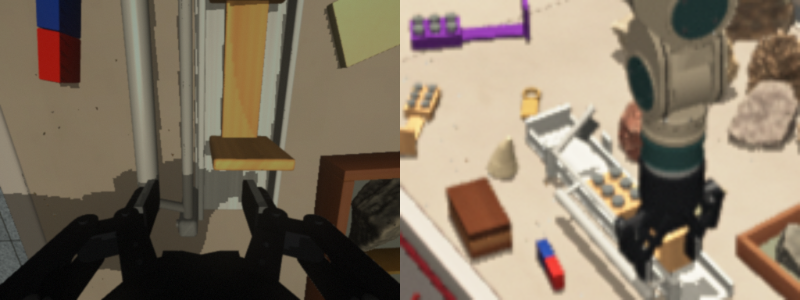

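The scene crop shows the gate arm raised at (575,130). The rail top is at 45 mm, a gate angle of about 0.75. The right finger stands behind the plate and clear of it. I'll press about 3 mm more and start pushing.

Call:
arm_command([
  [0, -0.1, 0.2, 0, 0, 0],
  [0, -0.1, 0.3, 0, 0, 0.2],
  [0.7, -0.1, 0.3, 0, 0, 0.2],
  [1.4, -0.1, 0.3, 0, 0, 0.2],
  [2.2, -0.1, 0.3, 0, 0, 0.2],
  [3.1, -0.1, 0.3, 0, 0, 0.2],
  [4, -0.1, 0.3, 0, 0, 0.2],
  [5, -0.1, 0.3, 0, 0, 0.2],
])

```text
time: 4.17
ee_pos: [0.5077, 0.0332, 0.0371]
orientation: [0.73, 0.684, -0.001, -0.0]
force: [0.4, -3.4, 2.2]
finger_gap: 0.0603
grasp_force: 2.0
```

```bash
python3 look.py l2
```

```text
t 4.1667 chute pos [-0.2037  0.036   0.0371] F [ 0.4 -3.4  2.2] gap 0.060257062547470285
shift cm [ 8.86  0.2  -0.29] turn [-0.07  0.03  0.04]
rail top z at -0.2 [0.0634 0.0836]
rail top z at -0.12 [0.0418 0.0429]
rail top z at -0.08 [0.0417 0.0429]
plate top x [-0.2057 -0.1884 -0.1847]
```

View pics/l2.png

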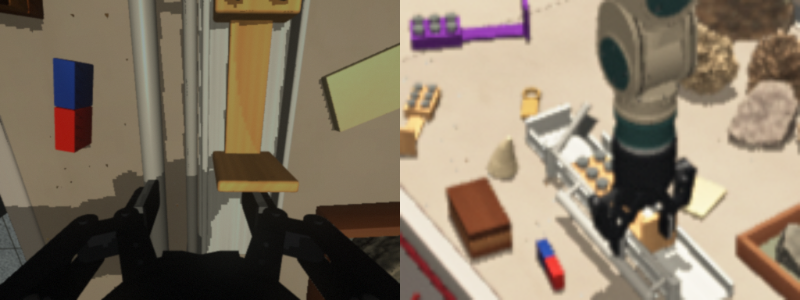

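The rack slides with the finger: the plate is at about (255,185) in the wrist view and the gate is held at about 0.88. I'm continuing.

Call:
arm_command([
  [1, 0, 0, 0, 0, 0],
  [2.1, 0.1, 0, 0, 0, 0],
  [3.2, 0.1, 0, 0, 0, 0],
  [4.3, 0.1, 0, 0, 0, 0],
  [5.4, 0.1, 0, 0, 0, 0],
  [6.5, 0.1, 0, 0, 0, 0],
  [7.5, 0.1, 0, 0, 0, 0],
  [8.5, 0.1, 0, 0, 0, 0],
])

```text
time: 4.93
ee_pos: [0.5148, 0.1182, 0.0372]
orientation: [0.73, 0.684, -0.0, -0.0]
force: [0.2, -3.6, 1.1]
finger_gap: 0.0603
grasp_force: 1.5
```

```bash
python3 look.py l3
```

```text
t 4.9333 chute pos [-0.1183  0.0345  0.0372] F [ 0.2 -3.6  1.1] gap 0.060260567587343446
shift cm [ 0.33  0.05 -0.28] turn [-0.02  0.    0.05]
rail top z at -0.12 [0.0658 0.0875]
rail top z at -0.08 [0.042 0.043]
plate top x [-0.1207 -0.1031 -0.0993]
```

Call:
arm_command([
  [0.4, 0, 0, 0, 0, 0],
  [0.8, 0, 0, 0, 0, 0],
  [1.1, 0, 0, 0, 0, 0],
  [1.3, 0, 0, 0, 0, 0],
  [1.4, 0, 0, 0, 0, 0],
])

```text
time: 5.45
ee_pos: [0.516, 0.1309, 0.0374]
orientation: [0.73, 0.684, -0.0, 0.0]
force: [-0.7, -3.1, 2.8]
finger_gap: 0.0602
grasp_force: 1.8
```

Call:
arm_command([
  [0.1, 0, 0, 0, 0, 0],
  [0.2, 0, 0, 0, 0, 0],
])

```text
time: 5.62
ee_pos: [0.5161, 0.1328, 0.0374]
orientation: [0.73, 0.683, -0.0, 0.0]
force: [-0.1, -3.2, 2.5]
finger_gap: 0.0604
grasp_force: 1.8
```

```bash
python3 look.py l4
```

```text
t 5.6167 chute pos [-0.1037  0.0342  0.0374] F [-0.1 -3.2  2.5] gap 0.06037458285864397
shift cm [-1.14  0.02 -0.26] turn [0.01 0.02 0.01]
rail top z at -0.12 [0.0423 0.0436]
rail top z at -0.08 [0.0431 0.0843]
plate top x [-0.1055 -0.0886 -0.0847]
```

View pics/l4.png

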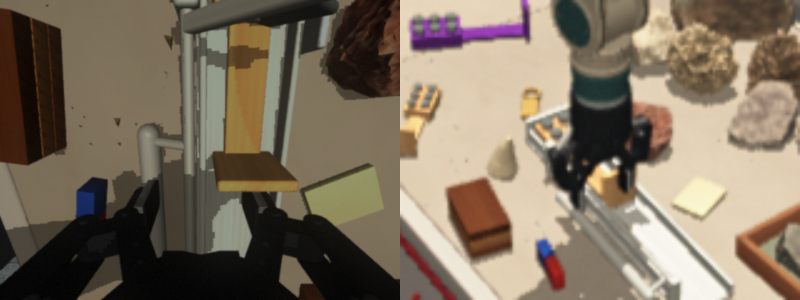

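The plate is at (255,185) with only the tongue under the gate. There's no reaction from the stop yet, so I'm creeping forward until the force rises.

Call:
arm_command([
  [0.1, 0, 0, 0, 0, 0],
  [0.2, 0, 0, 0, 0, 0],
  [0.3, 0, 0, 0, 0, 0],
])

```text
time: 5.97
ee_pos: [0.5162, 0.1358, 0.0374]
orientation: [0.73, 0.684, -0.0, 0.0]
force: [0.0, -6.4, 2.9]
finger_gap: 0.0601
grasp_force: 4.1
```

Call:
arm_command([
  [0.1, 0, 0, 0, 0, 0],
  [0.2, 0, 0, 0, 0, 0],
  [0.2, 0, 0, 0, 0, 0],
])

```text
time: 6.22
ee_pos: [0.5162, 0.1358, 0.0374]
orientation: [0.73, 0.683, -0.002, 0.002]
force: [-0.7, -9.8, 4.3]
finger_gap: 0.06
grasp_force: 5.2
```

The force is rising with no further motion, so the rack is home. I'll back off the plate with the gate still held, then let the gate down gently.

Call:
arm_command([
  [-0.3, 0, 0, 0, 0, 0],
  [-0.7, 0, 0, 0, 0, 0],
  [-1, 0, 0, 0, 0, 0],
  [-1.2, 0, -0.5, 0, 0, 0],
  [-1.2, 0, -1.1, 0, 0, 0],
  [-1.2, 0, -1.7, 0, 0, 0],
  [-1.2, 0, -2.3, 0, 0, 0],
  [-1.2, 0, -3, 0, 0, 0],
])

```text
time: 6.88
ee_pos: [0.5152, 0.1261, 0.0679]
orientation: [0.73, 0.684, -0.0, -0.0]
force: [-0.5, -0.8, 0.8]
finger_gap: 0.0605
grasp_force: 0.0
```

Call:
arm_command([
  [0, 0, -0.8, 0, 0, 0],
  [0, 0, -2.5, 0, 0, 0],
  [0, 0, -5, 0, 0, 0],
  [-1, 0, -8, 0, 0, 0],
  [-4, 0, -10, 0, 0, 0],
  [-8, 0, -11, 0, 0, 0],
  [-12, 0, -11, 0, 0, 0],
  [-16, 0, -11, 0, 0, 0],
])

```text
time: 7.55
ee_pos: [0.5056, -0.0349, 0.1795]
orientation: [0.729, 0.684, 0.001, 0.001]
force: [0.6, 0.6, -0.2]
finger_gap: 0.06
grasp_force: 0.0
```

Call:
arm_command([
  [-4, 0, 0, 0, 0, 0],
  [-8, 0, 0, 0, 0, 0],
  [-11, 0, 0, 0, 0, 0],
  [-12, 0, 0, 0, 0, 0],
  [-12, 0, 0, 0, 0, 0],
])

```text
time: 7.97
ee_pos: [0.4972, -0.1555, 0.1778]
orientation: [0.731, 0.682, 0.0, 0.0]
force: [-0.6, 0.5, 0.4]
finger_gap: 0.0603
grasp_force: 0.0
```

Run:
```python
from h import *
c=vision.capture("top"); s=vision.capture("scene")
P,C=cloud(c); q=np.array([(P-O)@u,(P-O)@v,P[:,2]]).T
m=(abs(q[:,0]+.17)<.1)&(abs(q[:,1]-.071)<.006)&(q[:,2]>.02)
print("rail z",np.percentile(q[m,2],[50,90]))
m=(abs(q[:,1])<.02)&(q[:,2]>.055)&(q[:,2]<.075)&(q[:,0]<-.03); print("plate x",np.percentile(q[m,0],[5,50,95]))
a=cv2.resize(c["image"][170:260,150:330],(640,320),interpolation=cv2.INTER_CUBIC); b=cv2.resize(s["image"][150:260,100:320],(640,320),interpolation=cv2.INTER_CUBIC)
cv2.imwrite("pics/end.png",cv2.resize(np.vstack([a,b])[:,:,::-1],(600,600)))
print(sensors.get_obs()["force"],sensors.get_obs()["time"])
```

```text
rail z [0.06699372 0.07101489]
plate x [-0.98621445 -0.79998485 -0.08738838]
[ 0.00438349 -0.38087     0.29027205] 8.0667
```

View pics/end.png

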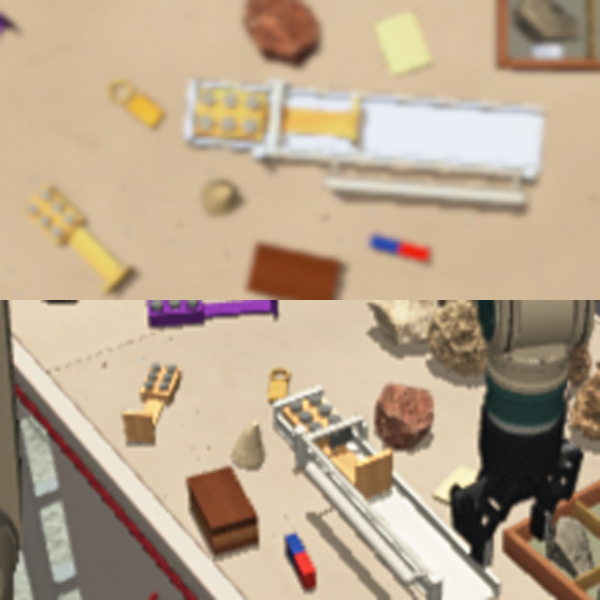

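The rack's block is against the stop at (195,110) in the top view. The gate is shut behind it at (275,115), the bystanders haven't moved, and the arm is clear.

```bash
python3 -c "
from cell import ticket
print(ticket.hand_in())"
```

```text
the job is handed in; nothing more can be done
None
```

The rack is home against the end stop, the gate has closed behind the vials, the bystanders haven't moved, and the arm is clear; I handed the job in at about 8 s on the robot's clock, and the hand-in gave no verdict.

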